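# Put the coin tray away in the desk rack

## Robot

A 6-joint arm with a two-finger parallel gripper is mounted at the origin on the work surface. World frame = base frame: x ahead of the robot, y to its left, z up, the work surface at z = 0. Lengths are in m, angles in degrees, forces in N, time in s.
With the tool pointing down it reaches from about 0.3 to 0.75 m from the base axis. Payload 8.5 kg.
Tool frame: the origin (TCP) lies midway between the tips of the shut fingers; the grasp point (between the pads) lies 19 mm behind it (env.hold_point_z is the distance from the TCP to the grasp point, in m); z points along the fingers, y is the line along which they close (so a half turn about z gives the same grasp; the last joint's range is limited). The gripper opens to 85 mm and grips with 20 to 120 N. Pads are 22 mm wide; open, the fingers measure 114 mm over their backs; the gripper's body (76 mm by 85 mm) begins 54 mm behind the grasp point. The pads swing forward as they close: fully open they stand 13 mm farther back than shut.
Start: joints at [62.836, 21.807, 74.336, -0, 83.858, -12.336], TCP at [0.141, 0.532, 0.231] pointing down, gripper open.
Joint ranges: [-178.18, 178.18], [-50.72, 133.34], [12.68, 142.11], [-81.47, 261.47], [9.98, 163.14], [-165.26, 165.26]. Speed limits (degrees/s): [136.94, 136.94, 180, 180, 180, 180].

## Interface

Orientations are given as a 3x3 rotation matrix whose columns are the frame's x, y, z axes.
In Python, from rig import observe, get_image, camera_info, env gives the robot as it stands.
- The arm moves only by the tool drive_tool, never from a script. Its arguments are lists of equal length, an entry for each row: "offset": the shift along the tool's x, y, z in units of 40 mm (1.0 is 40 mm), a list of three; "turn": the turn, a rotation vector about the tool's x, y, z in units of 6 degrees (1.0 is 6 degrees), a list of three; "hand": the opening, from 0 (shut) to 1 (fully open). A call has exactly 10 rows; each row shifts and turns the commanded pose from where the row before left it, along the tool's axes as they then stand; what a row does not reach is not made up. A row lasts 1/8 s, in which the tool goes at most 62.5 mm and 10.7 degrees, less where a joint would pass 70% of its speed; a pose out of reach is approached as far as the arm can. A call is refused whole if a number of a shift passes 1 or a number of a turn 1, either way. A call with a gripper value outside its range is refused whole. The fingers move at their own pace and stop on an object; "newtons" is the grip in N (left out, the last holds). Time passes only in rows, so rows that do not move let the fingers close, or fill a call up. It gives the time, the measured TCP pose, the force, the opening and the grip force at its end, in the units of the state.
- observe(): the state, without advancing time (a new reading comes with each control period).
- get_image(name): name is "scene" or "top"; returns the picture (400x640x3 uint8, blue, green, red); there is no depth.
- camera_info(name): a dict with "fx", "fy", "cx", "cy" (pixels), "world_to_cam" (4x4, takes a point from world to camera coordinates). Camera axes: x right, y down, z forward; pixel columns grow to the right and rows downward; lengths in m; the calibration is good to about 2 mm. A picture is of the moment at which its call begins. camera_info takes no time and is no camera call.
- env.close_job(): hands the job in; it is judged then, once.
The state is a dict: "time_s": time; "q": joint angles; "qvel": joint speeds; "joint_efforts": joint torques, N m; "position": TCP position; "tool_rot": TCP orientation; "ft_force": force on the tool from outside, world axes, zero at the start; "wrist_torque": the same for the moment, N m; "grip_width": finger opening in m; "gripper_force": force on a finger pad.
Only numpy, scipy, OpenCV 4.12 (cv2) and the standard library are available. Lean on these libraries where they do the work, as an engineer would, in place of code of your own. Each camera call takes 0.05 s, during which the arm holds its last target. There are 200 camera calls.

## Task

Lift the loaded coin tray off the desk by its upright handle plate and slide it, level, onto the middle of the three rail pairs in the tray rack: the empty pair above the tray that is already in there and below the empty top pair. Then push it home until you feel it meet the stiff friction buffer at the back and press that buffer about half in (some 8 mm of its 16 mm, not to its end), and let go, without forcing the tray against the rails and without disturbing the other tray or the things on the desk.

Things in the scene. Friction and masses are not known exactly. Their poses are not given: they have to be found in the camera images.
- tray: Loose aluminium coin tray, 0.26-0.44 kg: sheet 190 (x) x 150 (y) x 4 mm. Origin: centre of its underside; +x to the rear edge (x = 95), which enters the rack first. Coin bin 22 high at x -22 to 90, y +-60, leaving the long edges free. Upright handle plate at x = -62, 10 thick (x) x 70 wide (y), top at z = 52, 25 mm free either side. Centre of mass near x = 5. Flat on the desk at start.
- tray_handle (a point): Middle of the top edge of the tray's handle plate, at (-62, 0, 52) mm in the tray's frame; same axes as the tray.
- tray_rear (a point): Middle of the tray's rear edge, at the underside, (95, 0, 0) mm in the tray's frame; same axes.
- rack: Fixed open steel frame, 228 mm high, no roof. Origin: centre of its base; x points inwards from the open front. Front posts at x = -60, y = +-92, rear ones at x = 70 (16 x 14 mm). A crossbar (16 x 12) over the front posts, underside at 216, can stop a hand that is wide in the sliding direction: let go early, then push the handle plate with closed fingers turned a quarter turn.
- rails_mid: Middle rail pair, the tray's place; fixed, height varies. Origin: mouth, midway between rails, on the ledges' top; x inwards, z up. C-channels 190 mm long from 50 mm before the front posts' middle: ledges |y| > 63.5; webs at y = +-77.5; lips |y| > 67.5, underside z = 10. Flared mouth: lip 17 high, webs 5 mm wider over 20 mm; tongues slope 7 mm down to x = -20. Seated tray: underside z = 0.
- rails_low: Lowest rail pair, same shape and axes as the middle one, 50 to 80 mm below it; it holds the other coin tray.
- rails_top: The top rail pair, same shape and axes as the middle one, 42 to 75 mm above it; empty. Tops of its lips at most 190 mm above the desk.
- buffer (a joint): Friction buffer behind the middle rails: black rubber bar 90 mm wide, met by the tray's rear edge. Value: how far it is pushed in, m; 0 at start, 0.016 at its hard end. Yields at about 11 N, stays where left. Its face starts 132 to 157 mm inside the mouth, set differently each time and not measured: feel for it. The tray itself slides on the rails with about 1 to 5 N.
- tray_low: The other coin tray, aluminium, same sheet and bin, with a low 14 mm lip in front in place of a handle, loose on the lowest rail pair; leave it there. Origin: centre of its underside.
- keyboard: Black keyboard 130 x 400 x 24 mm at the far side of the desk; origin centre of underside.
- radio: Black hand-held radio lying flat, 100 x 56 x 34 mm with a 90 mm aerial along its x; origin under the centre of its case.
- flask: Dark metal drinking flask, 68 mm across, 190 mm high; origin centre of base.
- mug: White mug, 80 mm across, 90 mm high; origin centre of base.
- stapler: Stapler 150 x 36 x 46 mm; origin centre of underside, long side along x.
- calculator: Grey desk calculator 85 x 150 x 20 mm; origin centre of underside.
- coin_stack: Stack of coins, 27 mm across, 35 mm high; origin centre of base.
There are look-alikes about, which are no part of the job. Leave any brown look-alike of the tray alone.

How it is judged:
By the outcome, as a careful person would: the job done as asked, in the order asked, and still so for the second after the job is handed in, with the robot touching nothing.
It also fails if it takes over 72 s, if anything falls off the work surface, if the arm or the gripper's body presses on something with over 40 N, if the wrist force passes 120 N, or if a joint passes its speed limit or range.

## Working session

There is one attempt and no reset: what is moved stays moved. The work goes in short steps, Python scripts to look and compute and a tool call to move; the robot and the scene stay as the last step left them, time stands still between calls to the robot, and variables do not carry over. Pictures are saved under pics/ and viewed, at most 10 in all, crops included, and the job is handed in when it is done.

Besides the shell and the picture viewer there is one more tool, called as name(argument=value, ...) on one line, values as JSON. drive_tool: Moves the arm, as the interface text tells. Its arguments: {"type":"object","properties":{"offset":{"type":"array"},"turn":{"type":"array"},"hand":{"type":"array"},"newtons":{"type":"number"}},"required":["offset","turn","hand"]}

```bash
mkdir -p pics; cat > h.py <<'E'
import numpy as np,cv2
from rig import observe,get_image,camera_info,env
def snap(n,f):
    im=get_image(n); cv2.imwrite('pics/'+f,im); return im
def ray(n,u,v):
    c=camera_info(n); T=np.array(c['world_to_cam']); R=T[:3,:3]; o=-R.T@T[:3,3]
    d=R.T@np.array([(u-c['cx'])/c['fx'],(v-c['cy'])/c['fy'],1]); return o,d
def onz(n,u,v,z):
    o,d=ray(n,u,v); return o+d*(z-o[2])/d[2]
def proj(n,p):
    c=camera_info(n); T=np.array(c['world_to_cam']); q=T[:3,:3]@np.array(p)+T[:3,3]
    return c['fx']*q[0]/q[2]+c['cx'],c['fy']*q[1]/q[2]+c['cy']
def tri(a,b):
    o1,d1=ray(*a);o2,d2=ray(*b)
    s=np.linalg.lstsq(np.c_[d1,-d2],o2-o1,rcond=None)[0]
    p,q=o1+s[0]*d1,o2+s[1]*d2
    return (p+q)/2,np.linalg.norm(p-q)
E
python3 - <<'E'
from h import *
np.set_printoptions(precision=3,suppress=True)
for n in('scene','top'):
    snap(n,n+'0.png'); o,d=ray(n,320,200); print(n,o,d,camera_info(n)['fx'])
s=observe(); print(s)
E
```

```text
scene [ 0.983 -0.377  1.095] [-0.338  0.435 -0.835] 397.2204043939643
top [0.453 0.135 1.472] [ 0.076 -0.008 -0.997] 453.80489599688383
{'time_s': 0.1, 'q': array([ 62.837,  21.84 ,  74.38 ,   0.001,  83.858, -12.336]), 'qvel': array([-0.015,  0.018, -0.06 ,  0.026,  0.09 , -0.125]), 'joint_efforts': array([  0.003, -44.922, -23.166,  -0.   ,   0.004,  -0.   ]), 'position': array([0.141, 0.531, 0.231]), 'tool_rot': array([[-0.967,  0.256, -0.001],
       [ 0.256,  0.967, -0.001],
       [ 0.   , -0.001, -1.   ]]), 'ft_force': array([0.232, 0.404, 0.316]), 'wrist_torque': array([ 0.024,  0.002, -0.053]), 'gripper_force': 0.0, 'grip_width': 0.08547522245055715}
```

View pics/scene0.png

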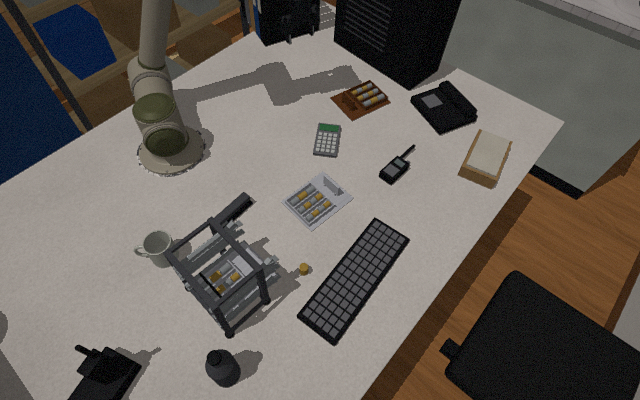

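View pics/top0.png

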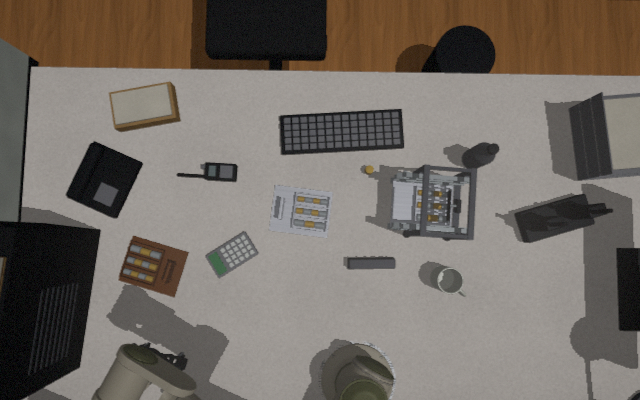

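The scene shows the silver coin tray at top (300,211) / scene (317,200), with its handle plate on the left side in the top view (280,208). The brown look-alike is at top (154,265), and it is excluded by its colour. The rack is at top (437,203), its open front facing the tray, with the other tray inside. I'll confirm all this in an enlarged crop.

```bash
python3 - <<'E'
from h import *
im=cv2.imread('pics/top0.png')
c=cv2.resize(im[150:250,258:358],None,fx=4,fy=4,interpolation=cv2.INTER_CUBIC)
d=cv2.resize(im[155:255,382:482],None,fx=4,fy=4,interpolation=cv2.INTER_CUBIC)
cv2.imwrite('pics/c1.png',np.hstack([c,d]))
im=cv2.imread('pics/scene0.png')
cv2.imwrite('pics/c2.png',cv2.resize(im[160:340,160:360],None,fx=3.3,fy=3.3,interpolation=cv2.INTER_CUBIC))
E
```

```text
(no output)
```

View pics/c1.png

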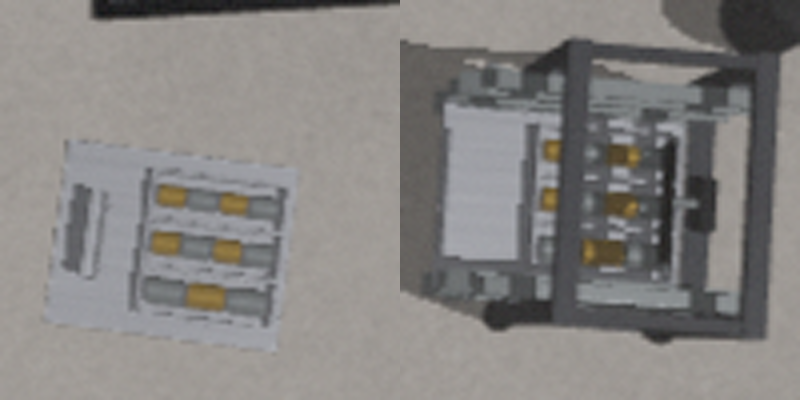

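View pics/c2.png

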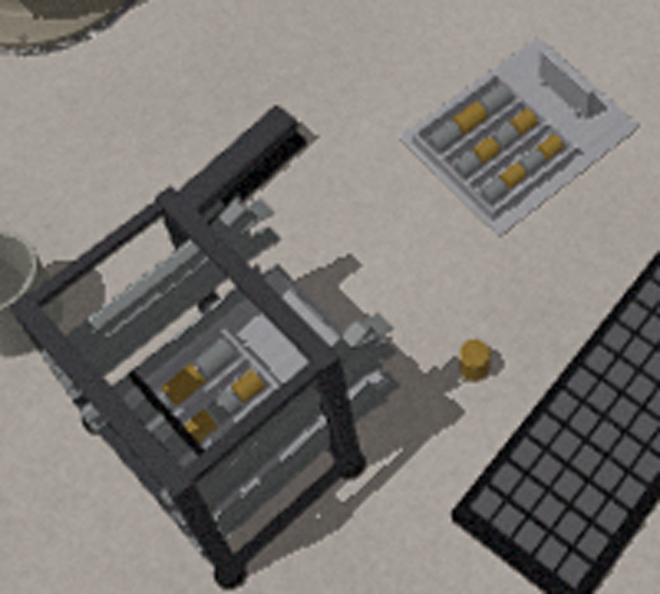

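Confirmed: the silver tray's corners in the left crop are (67,141), (297,170), (275,350), (45,321), with the upright plate near (78,228). The right crop shows the rack with its crossbar at x≈565. Next I'll work out both poses.

```bash
cat >> h.py <<'E'
def fit(L,W):  # L local 2D pts, W world 2D pts -> yaw,t
    L=np.array(L);W=np.array(W)[:,:2];l=L-L.mean(0);w=W-W.mean(0)
    a=np.arctan2((l[:,0]*w[:,1]-l[:,1]*w[:,0]).sum(),(l*w).sum())
    R=np.array([[np.cos(a),-np.sin(a)],[np.sin(a),np.cos(a)]]); t=W.mean(0)-R@L.mean(0)
    return a,t,W-(L@R.T+t)
E
python3 - <<'E'
from h import *
np.set_printoptions(precision=4,suppress=True)
f=lambda p,o:(p[0]/4+o[0]-.4,p[1]/4+o[1]-.4)
pc=[(67,141),(297,170),(275,350),(45,321)]
W=[onz('top',*f(p,(258,150)),.004) for p in pc]
print(np.array(W))
for s in [(1)]:
    a,t,r=fit([(-.095,.075),(.095,.075),(.095,-.075),(-.095,-.075)],W); print('tray',np.degrees(a),t,r)
# scene cross-check: crop3.3 corners: handle-side left (537,38), right (640,125), bottom(502,235), left(402,137)
g=lambda p:(p[0]/3.3+160-.35,p[1]/3.3+160-.35)
W2=[onz('scene',*g(p),.004) for p in [(640,125),(502,235),(402,137),(537,38)]]
a2,t2,r2=fit([(-.095,.075),(.095,.075),(.095,-.075),(-.095,-.075)],W2); print('tray scene',np.degrees(a2),t2,r2)
# rack top outer corners
pr=[(565,40),(780,55),(765,338),(553,325)]
W=np.array([onz('top',*f(p,(382,155)),.228) for p in pr]);print(W,np.linalg.norm(np.roll(W,-1,0)-W,axis=1))
# outer dims: x -68..78, y +-99
a,t,r=fit([(-.068,.099),(.078,.099),(.078,-.099),(-.068,-.099)],W); print('rack',np.degrees(a),t,r)
W2=[onz('scene',*g(p),.228) for p in [(340,355),(180,485),(17,305),(165,190)]]
a2,t2,r2=fit([(-.068,.099),(.078,.099),(.078,-.099),(-.068,-.099)],W2); print('rack scene',np.degrees(a2),t2,r2)
im=cv2.imread('pics/scene0.png')
for n,(u0,v0,u1,v1) in {'scene':(195,215,290,290)}.items():
    cv2.imwrite('pics/c3.png',cv2.resize(im[v0:v1,u0:u1],None,fx=8,fy=8,interpolation=cv2.INTER_CUBIC))
R=np.array([[np.cos(a),-np.sin(a)],[np.sin(a),np.cos(a)]])
for y in(.0775,-.0775):
  for z in(.05,.1,.15,.19):
    p=R@[-.11,y]+t; u,v=proj('scene',[*p,z]); print(y,z,(u+.4-195)*8,(v+.4-215)*8)
E
```

```text
[[0.6121 0.2736 0.004 ]
 [0.5916 0.0863 0.004 ]
 [0.4456 0.102  0.004 ]
 [0.4658 0.288  0.004 ]]
tray -96.0862791629192 [0.5288 0.1875] [[-0.0013 -0.0004]
 [-0.0017  0.0013]
 [ 0.0015  0.001 ]
 [ 0.0015 -0.0019]]
tray scene -95.86451437032471 [0.5331 0.1881] [[-0.0008 -0.001 ]
 [-0.0008  0.0012]
 [ 0.0011  0.0023]
 [ 0.0004 -0.0025]]
[[ 0.6554 -0.4318  0.228 ]
 [ 0.6473 -0.5793  0.228 ]
 [ 0.4528 -0.564   0.228 ]
 [ 0.4592 -0.4202  0.228 ]] [0.1478 0.1951 0.144  0.1965]
rack -93.54544457890304 [ 0.554  -0.4938] [[-0.0016  0.0003]
 [-0.0006 -0.0015]
 [ 0.0025  0.0015]
 [-0.0002 -0.0003]]
rack scene -92.68656214333224 [ 0.5526 -0.2183] [[ 0.0005 -0.0031]
 [-0.0053  0.005 ]
 [ 0.0034  0.0043]
 [ 0.0014 -0.0063]]
0.0775 0.05 25.75547313000766 1131.8759442159862
0.0775 0.1 -11.372380265477432 1094.555652883856
0.0775 0.15 -51.91142755265014 1053.8064870495518
0.0775 0.19 -87.12669552526427 1018.4086942906306
-0.0775 0.05 -253.80921638350833 780.1447854462244
-0.0775 0.1 -300.2844175435987 730.5070110702936
-0.0775 0.15 -350.7653551565554 676.5909154113224
-0.0775 0.19 -394.39468221148695 629.9926729407525
```

View pics/c3.png

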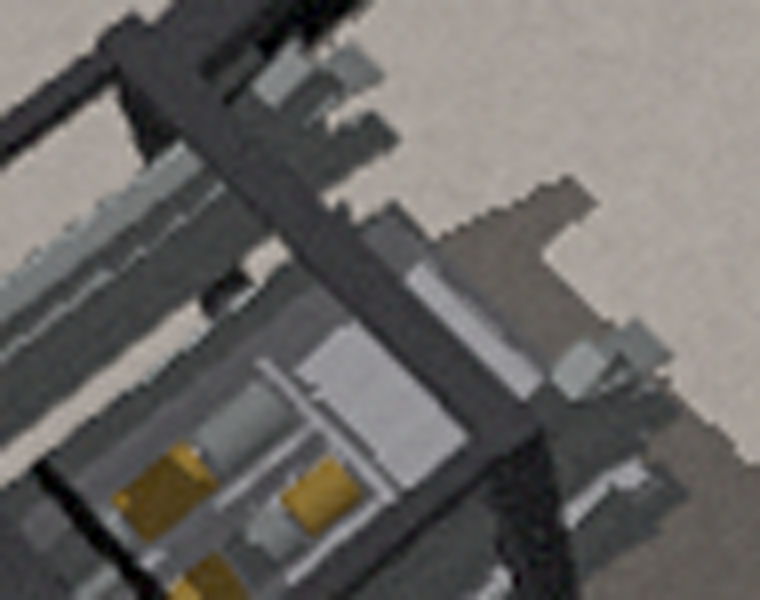

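The crop shows the right-hand rail mouths of two levels: the top tongue tip near (645,345), and the next one's bright lip at (575–645, 490) with its tip near (688,490). On the left, the tips are at (380,70) and (395,135). I left out the 400 px offset of the right crop, so I'll refit.

```bash
python3 - <<'E'
from h import *
np.set_printoptions(precision=4,suppress=True)
f=lambda p,o:(p[0]/4+o[0]-.4,p[1]/4+o[1]-.4)
pr=[(165,40),(380,55),(365,338),(153,325)]
W=np.array([onz('top',*f(p,(382,155)),.228) for p in pr])
a,t,r=fit([(-.068,.099),(.078,.099),(.078,-.099),(-.068,-.099)],W); print('rack',np.degrees(a),t,r)
a=np.radians((np.degrees(a)-92.7)/2); 
R=np.array([[np.cos(a),-np.sin(a)],[np.sin(a),np.cos(a)]])
def pj(x,y,z,n='scene'):
  u,v=proj(n,[*(R@[x,y]+t),z]); return ((u+.4-195)*8,(v+.4-215)*8) if n=='scene' else ((u+.4-382)*4,(v+.4-155)*4)
for nm,x,y,dz in [('tipR outer',-.13,.0795,-.007),('tipR inner',-.13,.0635,-.007),('lipR inner',-.11,.0675,.017),('tipL outer',-.13,-.0795,-.007),('tipL inner',-.13,-.0635,-.007)]:
  print(nm)
  for z in(.03,.06,.09,.12,.15,.18): print('  ',z,np.array(pj(x,y,z+dz)),np.array(pj(x,y,z+dz,'top')))
im=cv2.imread('pics/top0.png'); im=im[160:245,380:430]
s=cv2.imread('pics/scene0.png')[215:300,195:290]
cv2.imwrite('pics/c4.png',np.hstack([cv2.resize(im,(350,595),interpolation=cv2.INTER_CUBIC),cv2.resize(s[20:80,55:95],(400,595),interpolation=cv2.INTER_CUBIC)]))
E
```

```text
rack -92.93647868931566 [ 0.5494 -0.2202] [[-0.0009  0.0011]
 [-0.0014 -0.0012]
 [ 0.0017  0.0008]
 [ 0.0006 -0.0007]]
tipR outer
   0.03 [681.8282 497.2455] [27.6466 97.4336]
   0.06 [677.576  463.8966] [33.7271 92.7672]
   0.09 [673.1284 429.0148] [40.068  87.9009]
   0.12 [668.4715 392.4919] [46.6865 82.8216]
   0.15 [663.5902 354.2093] [53.6012 77.515 ]
   0.18 [658.4679 314.0366] [60.8323 71.9655]
tipR inner
   0.03 [651.375  467.7126] [ 26.5713 117.2179]
   0.06 [646.4655 433.8855] [ 32.6344 112.9627]
   0.09 [641.3316 398.5122] [ 38.9574 108.5251]
   0.12 [635.9576 361.4841] [ 45.5573 103.8931]
   0.15 [630.3261 322.6824] [52.4529 99.0536]
   0.18 [624.4182 281.9765] [59.6643 93.9924]
lipR inner
   0.03 [613.267  486.0146] [ 57.0175 110.4516]
   0.06 [607.3496 451.6894] [ 63.8334 105.9797]
   0.09 [601.1542 415.7516] [ 70.9465 101.3127]
   0.12 [594.6608 378.0849] [78.3767 96.4377]
   0.15 [587.8473 338.5613] [86.1458 91.3403]
   0.18 [580.6894 297.0401] [94.2775 86.0051]
tipL outer
   0.03 [392.9579 217.1049] [ 16.8822 295.4965]
   0.06 [382.7702 179.5087] [ 22.7863 294.9784]
   0.09 [372.139  140.2756] [ 28.9454 294.4379]
   0.12 [361.0345  99.2961] [ 35.3765 293.8736]
   0.15 [349.4246  56.4511] [ 42.0979 293.2838]
   0.18 [337.2738  11.6101] [ 49.1298 292.6667]
tipL inner
   0.03 [420.6983 244.007 ] [ 17.9734 275.4181]
   0.06 [411.0516 206.7907] [ 23.8955 274.4763]
   0.09 [400.9826 167.9453] [ 30.0733 273.4938]
   0.12 [390.463  127.3614] [ 36.5236 272.468 ]
   0.15 [379.4618  84.9197] [ 43.2648 271.396 ]
   0.18 [367.9453  40.4895] [ 50.3171 270.2745]
```

View pics/c4.png

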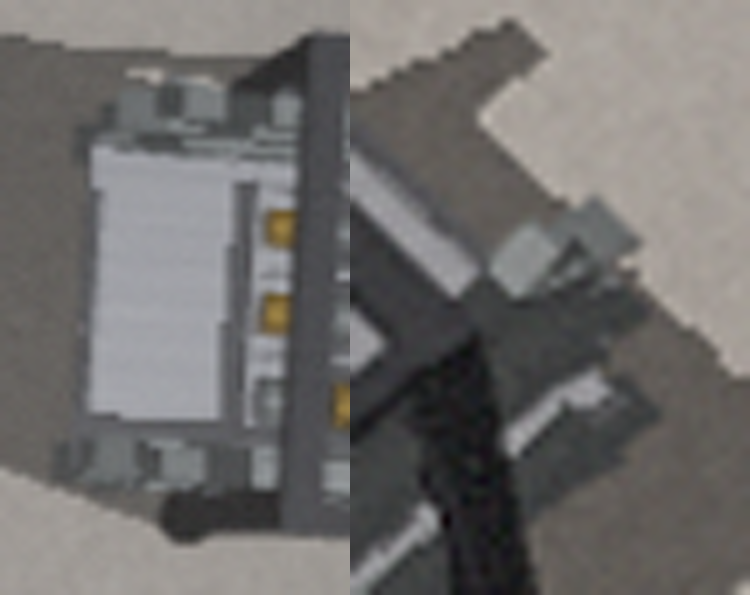

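Rack ≈ (0.551, −0.219), yaw −92.8°. Tray ≈ (0.531, 0.188), yaw −96°, so the handle is near (0.537, 0.250). The middle rails are at about z = 0.113, which I'll check with the tray held at the mouth. Now I'll go above the handle.

drive_tool(offset=[[0, 0, 0], [0, 0, 0], [-1, -0.56, 0], [-1, -0.56, 0], [-1, -0.56, 0], [-1, -0.56, 0], [-1, -0.56, 0], [-1, -0.56, 0], [-1, -0.56, 0], [-1, -0.56, 0]], turn=[[0, 0, -0.72], [0, 0, -0.72], [0, 0, 0], [0, 0, 0], [0, 0, 0], [0, 0, 0], [0, 0, 0], [0, 0, 0], [0, 0, 0], [0, 0, 0]], hand=[0.7, 0.7, 0.7, 0.7, 0.7, 0.7, 0.7, 0.7, 0.7, 0.7], newtons=80)

```text
time_s: 1.35
position: [0.4406, 0.3179, 0.231]
tool_rot: [[-0.994, 0.108, -0.001], [0.108, 0.994, -0.0], [0.001, -0.0, -1.0]]
ft_force: [0.1, 0.4, -1.3]
grip_width: 0.0598
gripper_force: 0.0
```

drive_tool(offset=[[-0.8, -0.5, 0], [-0.8, -0.5, 0], [-0.8, -0.4, 0], [-0.1, 0, 0.5], [0, 0, 0.5], [0, 0, 0.5], [0, 0, 0.5], [0, 0, 0.5], [0, 0, 0], [0, 0, 0]], turn=[[0, 0, 0], [0, 0, 0], [0, 0, 0], [0, 0, 0], [0, 0, 0], [0, 0, 0], [0, 0, 0], [0, 0, 0], [0, 0, 0], [0, 0, 0]], hand=[0.7, 0.7, 0.7, 0.7, 0.7, 0.7, 0.7, 0.7, 0.7, 0.7])

```text
time_s: 2.6
position: [0.5333, 0.2526, 0.132]
tool_rot: [[-0.994, 0.108, 0.001], [0.108, 0.994, 0.0], [-0.001, 0.0, -1.0]]
ft_force: [-0.1, 0.8, -0.2]
grip_width: 0.0599
gripper_force: 0.0
```

```bash
python3 - <<'E'
from h import *
np.set_printoptions(precision=4,suppress=True)
s=observe(); print(s['position'],s['tool_rot'],s['grip_width'],s['q'])
a=snap('scene','s1.png'); b=snap('top','t1.png')
print([proj(n,s['position']) for n in('scene','top')])
cv2.imwrite('pics/v1.png',np.hstack([cv2.resize(a[130:240,270:370],(400,440),interpolation=cv2.INTER_CUBIC),cv2.resize(b[150:260,250:350],(400,440),interpolation=cv2.INTER_CUBIC)]))
E
```

```text
[0.5333 0.2526 0.132 ] [[-0.9942  0.1078  0.0008]
 [ 0.1078  0.9942  0.0002]
 [-0.0008  0.0003 -1.    ]] 0.059892387639643975 [ 13.8648  30.6456  76.6623   0.0004  72.6454 -69.9473]
[(np.float64(332.4687134782682), np.float64(163.75286008963786)), (np.float64(276.85156036764454), np.float64(206.7589026641275))]
```

View pics/v1.png

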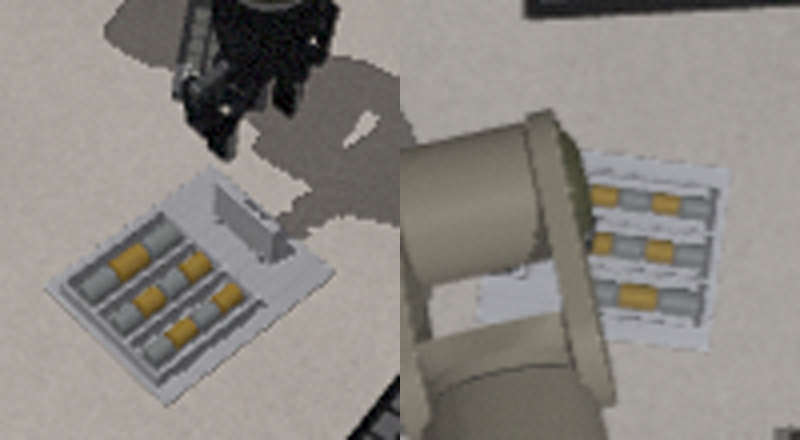

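The open fingers hang just above and behind the plate, whose top edge in the left crop runs from about (215,188) to (290,250). I'll narrow the fingers so they clear the bin, then descend and grip.

drive_tool(offset=[[-0.11, -0.06, 0], [0, 0, 0], [0, 0, 0.4], [0, 0, 0.4], [0, 0, 0.5], [0, 0, 0.5], [0, 0, 0.5], [0, 0, 0.3], [0, 0, 0.2], [0, 0, 0]], turn=[[0, 0, 0], [0, 0, 0], [0, 0, 0], [0, 0, 0], [0, 0, 0], [0, 0, 0], [0, 0, 0], [0, 0, 0], [0, 0, 0], [0, 0, 0]], hand=[0.45, 0.45, 0.45, 0.45, 0.45, 0.45, 0.45, 0.45, 0.45, 0.45])

```text
time_s: 3.95
position: [0.5369, 0.2497, 0.0189]
tool_rot: [[-0.994, 0.108, -0.001], [0.108, 0.994, -0.0], [0.001, -0.0, -1.0]]
ft_force: [0.0, 1.0, -0.8]
grip_width: 0.0385
gripper_force: 0.0
```

drive_tool(offset=[[0, 0, 0], [0, 0, 0], [0, 0, 0], [0, 0, 0], [0, 0, 0], [0, 0, 0], [0, 0, 0], [0, 0, 0], [0, 0, 0], [0, 0, 0]], turn=[[0, 0, 0], [0, 0, 0], [0, 0, 0], [0, 0, 0], [0, 0, 0], [0, 0, 0], [0, 0, 0], [0, 0, 0], [0, 0, 0], [0, 0, 0]], hand=[0.3, 0.2, 0.1, 0, 0, 0, 0, 0, 0, 0], newtons=100)

```text
time_s: 5.2
position: [0.5373, 0.2497, 0.02]
tool_rot: [[-0.994, 0.108, 0.001], [0.108, 0.994, 0.0], [-0.001, 0.0, -1.0]]
ft_force: [-0.7, -1.4, 5.8]
grip_width: 0.0086
gripper_force: 97.7
```

drive_tool(offset=[[0, 0, -0.1], [0, 0, -0.3], [0, 0, -0.5], [0, 0, -0.5], [0, 0, -0.5], [0, 0, -0.5], [0, 0, -0.5], [0, 0, 0], [0, 0, 0], [0, 0, 0]], turn=[[0, 0, 0], [0, 0, 0], [0, 0, 0], [0, 0, 0], [0, 0, 0], [0, 0, 0], [0, 0, 0], [0, 0, -0.26], [0, 0, -0.26], [0, 0, 0]], hand=[0, 0, 0, 0, 0, 0, 0, 0, 0, 0])

```text
time_s: 6.45
position: [0.5366, 0.2496, 0.1344]
tool_rot: [[-0.999, 0.053, -0.002], [0.053, 0.999, -0.0], [0.002, -0.0, -1.0]]
ft_force: [0.2, 0.2, -2.9]
grip_width: 0.0085
gripper_force: 97.5
```

drive_tool(offset=[[-0.1, -0.3, 0], [-0.1, -0.5, 0], [-0.1, -0.5, 0], [-0.12, -0.5, 0], [-0.1, -0.5, 0], [-0.1, -0.5, 0], [-0.1, -0.5, 0], [-0.1, -0.4, 0], [-0.1, -0.3, 0], [0, 0, 0]], turn=[[0, 0, 0], [0, 0, 0], [0, 0, 0], [0, 0, 0], [0, 0, 0], [0, 0, 0], [0, 0, 0], [0, 0, 0], [0, 0, 0], [0, 0, 0]], hand=[0, 0, 0, 0, 0, 0, 0, 0, 0, 0])

```text
time_s: 7.7
position: [0.5655, 0.0873, 0.1353]
tool_rot: [[-0.999, 0.055, 0.0], [0.055, 0.999, 0.0], [-0.0, 0.0, -1.0]]
ft_force: [-0.5, 0.7, -3.2]
grip_width: 0.0088
gripper_force: 97.7
```

```bash
python3 - <<'E'
from h import *
np.set_printoptions(precision=4,suppress=True)
s=observe(); print(s['position'],s['tool_rot'][:,1],s['grip_width'],s['ft_force'],s['wrist_torque'])
a=snap('scene','s2.png'); b=snap('top','t2.png')
cv2.imwrite('pics/v2.png',np.hstack([cv2.resize(a[185:285,200:300],(500,500),interpolation=cv2.INTER_CUBIC),cv2.resize(b[155:255,330:390],(300,500),interpolation=cv2.INTER_CUBIC)]))
E
```

```text
[0.5655 0.0873 0.1353] [0.0546 0.9985 0.0001] 0.008773187697836856 [-0.5457  0.7164 -3.1562] [ 0.1999 -0.027  -0.0228]
```

View pics/v2.png

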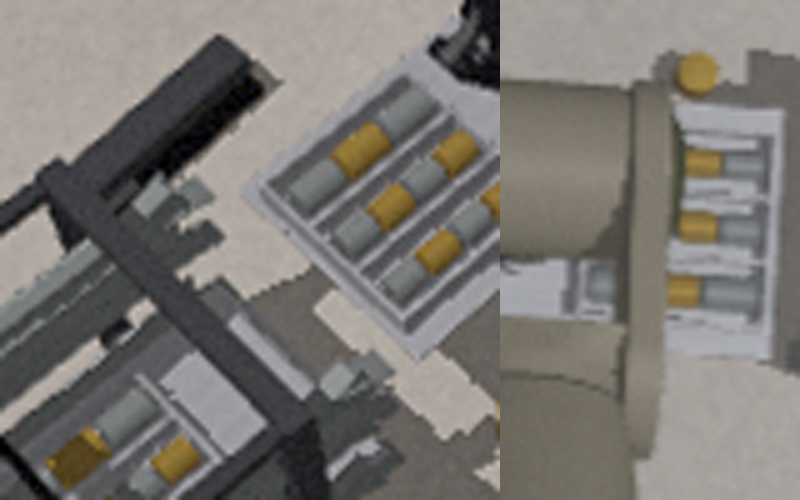

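Held tray: its rear corners show at about (250,190) and (413,357) in the left crop and (783,110), (768,357) in the right crop. The mid tongue tips are near (222,237) on the left and (402,405) on the right. I'll use the held tray's known pose to cancel the camera bias.

```bash
python3 - <<'E'
from h import *
np.set_printoptions(precision=4,suppress=True)
S=lambda p:np.array([p[0]/5+200-.4,p[1]/5+185-.4]); T=lambda p:np.array([(p[0]-500)/5+330-.4,p[1]/5+155-.4])
c=np.array([.5655,.0873]);ax=-np.array([.0546,.9985]);yy=np.array([.9985,-.0546])
for n,F,P in(('scene',S,[(413,357),(247,191)]),('top',T,[(783,110),(768,357)])):
  for sgn,p in zip((1,-1),P):
    w=np.r_[c+.157*ax+sgn*.075*yy,.1193]; m=onz(n,*F(p),.1193); print(n,sgn,w,m-w)
# rack tips: intersect scene ray with vertical plane rack x=-.13, after removing scene bias
def sect(p,t,a,b,x=-.13):
  o,d=ray('scene',*S(p)); o=o-np.r_[b,0]
  A=np.array([np.cos(a),np.sin(a)]);B=np.array([-A[1],A[0]])
  k=(x-A@(o[:2]-t))/(A@d[:2]); q=o+k*d; return B@(q[:2]-t),q[2]
for b,t in(((0,0),(.5526,-.2183)),((0,0),(.551,-.2193)),((0.,0),(.5494,-.2202))):
  print(t)
  for nm,p in [('topR outer',(394,366)),('topR inner',(362,346)),('midR outer',(402,403)),('lowR outer',(407,455)),('topL in',(212,192)),('midL in',(224,238)),('midL top?',(208,218))]:
    y,z=sect(p,np.array(t),np.radians(-92.8),b); print(nm,round(y*1e3,1),'tip z',round(z*1e3,1),'rail z',round(z*1e3+7,1))
E
```

```text
scene 1 [ 0.6318 -0.0736  0.1193] [-0.0019  0.0007  0.    ]
scene -1 [ 0.482  -0.0654  0.1193] [ 0.0069  0.0039 -0.    ]
top 1 [ 0.6318 -0.0736  0.1193] [-0.0018  0.0015 -0.    ]
top -1 [ 0.482  -0.0654  0.1193] [-0.      0.0015 -0.    ]
(0.5526, -0.2183)
topR outer 77.9 tip z 148.6 rail z 155.6
topR inner 51.9 tip z 134.3 rail z 141.3
midR outer 80.9 tip z 106.9 rail z 113.9
lowR outer 79.8 tip z 33.7 rail z 40.7
topL in -67.4 tip z 151.6 rail z 158.6
midL in -67.2 tip z 99.8 rail z 106.8
midL top? -79.8 tip z 107.2 rail z 114.2
(0.551, -0.2193)
topR outer 80.9 tip z 152.4 rail z 159.4
topR inner 55.0 tip z 138.2 rail z 145.2
midR outer 83.9 tip z 110.9 rail z 117.9
lowR outer 82.8 tip z 38.0 rail z 45.0
topL in -63.8 tip z 155.4 rail z 162.4
midL in -63.6 tip z 103.8 rail z 110.8
midL top? -76.1 tip z 111.1 rail z 118.1
(0.5494, -0.2202)
topR outer 83.7 tip z 155.9 rail z 162.9
topR inner 58.0 tip z 141.7 rail z 148.7
midR outer 86.8 tip z 114.5 rail z 121.5
lowR outer 85.7 tip z 41.8 rail z 48.8
topL in -60.5 tip z 158.9 rail z 165.9
midL in -60.2 tip z 107.4 rail z 114.4
midL top? -72.7 tip z 114.8 rail z 121.8
```

The bias-corrected rack is (0.5502, −0.221), so the held tray is on its axis to within a millimetre and about 3 mm above the estimated middle ledges (~0.112). I'll slide in gently.

drive_tool(offset=[[0, -0.1, 0], [0, -0.15, 0], [0, -0.15, 0], [0, -0.15, 0], [0, -0.15, 0], [0, -0.15, 0], [0, -0.15, 0], [0, -0.15, 0], [0, -0.15, 0], [0, 0, 0]], turn=[[0, 0, -0.03], [0, 0, 0], [0, 0, 0], [0, 0, 0], [0, 0, 0], [0, 0, 0], [0, 0, 0], [0, 0, 0], [0, 0, 0], [0, 0, 0]], hand=[0, 0, 0, 0, 0, 0, 0, 0, 0, 0])

```text
time_s: 9.05
position: [0.5627, 0.0353, 0.1355]
tool_rot: [[-0.999, 0.051, 0.0], [0.051, 0.999, -0.001], [-0.0, -0.001, -1.0]]
ft_force: [0.7, -0.4, -1.3]
grip_width: 0.0083
gripper_force: 98.2
```

```bash
python3 - <<'E'
from h import *
np.set_printoptions(precision=4,suppress=True)
s=observe(); print(s['position'],s['tool_rot'][:,1],s['ft_force'],s['wrist_torque'])
a=snap('scene','s3.png'); b=snap('top','t3.png')
cv2.imwrite('pics/v3.png',np.hstack([cv2.resize(a[205:280,200:300],(533,400),interpolation=cv2.INTER_CUBIC),cv2.resize(b[160:250,375:433],(258,400),interpolation=cv2.INTER_CUBIC)]))
E
```

```text
[0.5627 0.0353 0.1355] [ 0.0509  0.9987 -0.0008] [ 0.7168 -0.3579 -1.2613] [-0.3117 -0.0436  0.0148]
```

View pics/v3.png

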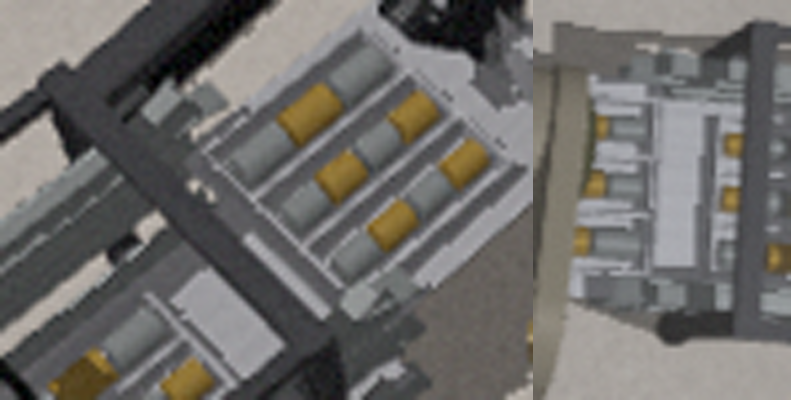

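The tray sits between the middle rails: under the top tongues (right crop (665,65) and (665,290)) and well above the lower tray. The ledges have begun to carry it (vertical load 3.2 → 1.3 N, lateral force 0.7 N). I'll raise it about 1 mm and continue.

drive_tool(offset=[[0, 0, -0.03], [0, -0.08, 0], [0, -0.1, 0], [0, -0.1, 0], [0, -0.1, 0], [0, -0.1, 0], [0, -0.1, 0], [0, -0.1, 0], [0, 0, 0], [0, 0, 0]], turn=[[0, 0, 0], [0, 0, 0], [0, 0, 0], [0, 0, 0], [0, 0, 0], [0, 0, 0], [0, 0, 0], [0, 0, 0], [0, 0, 0], [0, 0, 0]], hand=[0, 0, 0, 0, 0, 0, 0, 0, 0, 0])

```text
time_s: 10.4
position: [0.5612, 0.0088, 0.1365]
tool_rot: [[-0.999, 0.05, 0.0], [0.05, 0.999, -0.0], [-0.0, -0.0, -1.0]]
ft_force: [0.9, 0.1, -3.6]
grip_width: 0.0083
gripper_force: 97.9
```

drive_tool(offset=[[0, -0.1, 0], [0, -0.1, 0], [0, -0.1, 0], [0, -0.1, 0], [0, -0.1, 0], [0, -0.1, 0], [0, -0.1, 0], [0, -0.1, 0], [0, -0.1, 0], [0, 0, 0]], turn=[[0, 0, 0], [0, 0, 0], [0, 0, 0], [0, 0, 0], [0, 0, 0], [0, 0, 0], [0, 0, 0], [0, 0, 0], [0, 0, 0], [0, 0, 0]], hand=[0, 0, 0, 0, 0, 0, 0, 0, 0, 0])

```text
time_s: 11.65
position: [0.5594, -0.0275, 0.1365]
tool_rot: [[-0.999, 0.051, -0.0], [0.051, 0.999, -0.0], [0.0, -0.0, -1.0]]
ft_force: [0.2, -0.4, -4.2]
grip_width: 0.009
gripper_force: 97.8
```

drive_tool(offset=[[0, -0.1, 0], [0, -0.1, 0], [0, -0.1, 0], [0, -0.1, 0], [0, -0.1, 0], [0, -0.1, 0], [0, -0.1, 0], [0, -0.1, 0], [0, -0.1, 0], [0, 0, 0]], turn=[[0, 0, 0], [0, 0, 0], [0, 0, 0], [0, 0, 0], [0, 0, 0], [0, 0, 0], [0, 0, 0], [0, 0, 0], [0, 0, 0], [0, 0, 0]], hand=[0, 0, 0, 0, 0, 0, 0, 0, 0, 0])

```text
time_s: 12.9
position: [0.5576, -0.0634, 0.1365]
tool_rot: [[-0.999, 0.051, 0.0], [0.051, 0.999, -0.0], [-0.0, -0.0, -1.0]]
ft_force: [0.3, -0.3, -3.6]
grip_width: 0.0085
gripper_force: 97.8
```

drive_tool(offset=[[0, 0, 0.015], [0, 0, 0.015], [0, 0, 0], [0, 0, 0], [0, 0, 0], [0, 0, 0], [0, 0, 0], [0, 0, 0], [0, 0, 0], [0, 0, 0]], turn=[[0, 0, 0], [0, 0, 0], [0, 0, 0], [0, 0, 0], [0, 0, 0], [0, 0, 0], [0, 0, 0], [0, 0, 0], [0, 0, 0], [0, 0, 0]], hand=[0, 0, 0, 0, 0, 0, 0, 0, 0, 0])

```text
time_s: 14.15
position: [0.5577, -0.063, 0.1357]
tool_rot: [[-0.999, 0.05, 0.0], [0.05, 0.999, -0.0], [-0.0, -0.0, -1.0]]
ft_force: [-2.2, 1.7, 5.2]
grip_width: 0.0085
gripper_force: 99.3
```

It rests on the rails now. I'll ease up 0.4 mm and let go, then lift clear and shut the fingers.

drive_tool(offset=[[0, 0, -0.01], [0, 0, 0], [0, 0, 0], [0, 0, 0], [0, 0, 0], [0, 0, 0], [0, 0, 0], [0, 0, 0], [0, 0, 0], [0, 0, 0]], turn=[[0, 0, 0], [0, 0, 0], [0, 0, 0], [0, 0, 0], [0, 0, 0], [0, 0, 0], [0, 0, 0], [0, 0, 0], [0, 0, 0], [0, 0, 0]], hand=[0, 0, 0.1, 0.15, 0.2, 0.25, 0.3, 0.3, 0.3, 0.3])

```text
time_s: 15.4
position: [0.5576, -0.063, 0.1357]
tool_rot: [[-0.999, 0.05, 0.0], [0.05, 0.999, 0.0], [-0.0, 0.0, -1.0]]
ft_force: [0.1, -0.6, -0.8]
grip_width: 0.0253
gripper_force: 0.0
```

drive_tool(offset=[[0, 0, -0.2], [0, 0, -0.4], [0, 0, -0.4], [0, 0, -0.4], [0, 0, -0.4], [0, 0.4, 0], [0, 0.5, 0], [0, 0.5, 0], [0, 0, 0], [0, 0, 0]], turn=[[0, 0, 0], [0, 0, 0], [0, 0, 0], [0, 0, 0], [0, 0, 0], [0, 0, 0], [0, 0, 0], [0, 0, 0], [0, 0, 0], [0, 0, 0]], hand=[0.3, 0.3, 0.3, 0.3, 0.3, 0, 0, 0, 0, 0])

```text
time_s: 16.65
position: [0.5604, -0.0069, 0.2075]
tool_rot: [[-0.999, 0.05, -0.0], [0.05, 0.999, -0.0], [0.0, -0.0, -1.0]]
ft_force: [0.4, -0.3, 0.7]
grip_width: 0.0
gripper_force: 0.0
```

drive_tool(offset=[[0, 0, 0], [0, 0, 0], [0, 0, 0], [0, 0, 0], [0, 0, 0], [0, 0, 0], [0, 0, 0], [0, 0, 0], [0, 0, 0], [0, 0, 0]], turn=[[0, 0, 0.9], [0, 0, 0.9], [0, 0, 0.9], [0, 0, 0.9], [0, 0, 0.9], [0, 0, 0.9], [0, 0, 0.9], [0, 0, 0.9], [0, 0, 0.9], [0, 0, 0.9]], hand=[0, 0, 0, 0, 0, 0, 0, 0, 0, 0])

```text
time_s: 17.9
position: [0.5605, -0.0078, 0.2076]
tool_rot: [[-0.543, 0.84, -0.0], [0.84, 0.543, -0.0], [-0.0, -0.0, -1.0]]
ft_force: [-1.4, -0.5, -1.4]
grip_width: -0.0001
gripper_force: 0.0
```

drive_tool(offset=[[0, 0, 0], [0, 0, 0], [0, 0, 0], [0, 0, 0], [0, 0, 0], [0, 0, 0], [0, 0, 0], [0, 0, 0], [0, 0, 0], [0, 0, 0]], turn=[[0, 0, 0.9], [0, 0, 0.9], [0, 0, 0.9], [0, 0, 0.9], [0, 0, 0.9], [0, 0, 0.9], [0, 0, 0.6], [0, 0, 0], [0, 0, 0], [0, 0, 0]], hand=[0, 0, 0, 0, 0, 0, 0, 0, 0, 0])

```text
time_s: 19.15
position: [0.5604, -0.0073, 0.2077]
tool_rot: [[0.05, 0.999, -0.0], [0.999, -0.05, -0.0], [-0.0, -0.0, -1.0]]
ft_force: [0.1, -0.7, -0.0]
grip_width: -0.0003
gripper_force: 0.0
```

drive_tool(offset=[[0, 0, 0.3], [0, 0, 0.4], [0, 0, 0.4], [0, 0, 0.4], [0, 0, 0.4], [-0.2, 0, 0], [-0.25, 0, 0], [-0.2, 0, 0], [-0.1, 0, 0], [0, 0, 0]], turn=[[0, 0, 0], [0, 0, 0], [0, 0, 0], [0, 0, 0], [0, 0, 0], [0, 0, 0], [0, 0, 0], [0, 0, 0], [0, 0, 0], [0, 0, 0]], hand=[0, 0, 0, 0, 0, 0, 0, 0, 0, 0])

```text
time_s: 20.4
position: [0.559, -0.0374, 0.1319]
tool_rot: [[0.051, 0.999, 0.0], [0.999, -0.051, -0.0], [-0.0, 0.0, -1.0]]
ft_force: [-0.1, 0.5, 0.1]
grip_width: 0.0001
gripper_force: 0.0
```

drive_tool(offset=[[-0.05, 0, 0], [-0.05, 0, 0], [-0.05, 0, 0], [-0.05, 0, 0], [-0.05, 0, 0], [-0.05, 0, 0], [-0.05, 0, 0], [-0.05, 0, 0], [-0.05, 0, 0], [-0.05, 0, 0]], turn=[[0, 0, 0], [0, 0, 0], [0, 0, 0], [0, 0, 0], [0, 0, 0], [0, 0, 0], [0, 0, 0], [0, 0, 0], [0, 0, 0], [0, 0, 0]], hand=[0, 0, 0, 0, 0, 0, 0, 0, 0, 0])

```text
time_s: 21.65
position: [0.5579, -0.0572, 0.1317]
tool_rot: [[0.05, 0.999, -0.0], [0.999, -0.05, 0.0], [0.0, -0.0, -1.0]]
ft_force: [0.7, 2.3, -0.3]
grip_width: -0.0002
gripper_force: 1.0
```

Sliding with about 2.3 N. Now I'll feel for the buffer in small steps.

drive_tool(offset=[[-0.02, 0, 0], [-0.02, 0, 0], [-0.02, 0, 0], [-0.02, 0, 0], [-0.02, 0, 0], [-0.02, 0, 0], [-0.02, 0, 0], [-0.02, 0, 0], [-0.02, 0, 0], [0, 0, 0]], turn=[[0, 0, 0], [0, 0, 0], [0, 0, 0], [0, 0, 0], [0, 0, 0], [0, 0, 0], [0, 0, 0], [0, 0, 0], [0, 0, 0], [0, 0, 0]], hand=[0, 0, 0, 0, 0, 0, 0, 0, 0, 0])

```text
time_s: 22.9
position: [0.5575, -0.0644, 0.1317]
tool_rot: [[0.05, 0.999, -0.0], [0.999, -0.05, -0.0], [-0.0, -0.0, -1.0]]
ft_force: [1.2, 1.3, -0.7]
grip_width: 0.0002
gripper_force: 0.5
```

drive_tool(offset=[[-0.01, 0, 0], [-0.01, 0, 0], [-0.01, 0, 0], [-0.01, 0, 0], [-0.01, 0, 0], [-0.01, 0, 0], [-0.01, 0, 0], [-0.01, 0, 0], [-0.01, 0, 0], [-0.01, 0, 0]], turn=[[0, 0, 0], [0, 0, 0], [0, 0, 0], [0, 0, 0], [0, 0, 0], [0, 0, 0], [0, 0, 0], [0, 0, 0], [0, 0, 0], [0, 0, 0]], hand=[0, 0, 0, 0, 0, 0, 0, 0, 0, 0])

```text
time_s: 24.15
position: [0.5574, -0.0683, 0.1317]
tool_rot: [[0.05, 0.999, -0.0], [0.999, -0.05, 0.0], [0.0, -0.0, -1.0]]
ft_force: [1.5, 2.1, -0.2]
grip_width: -0.0002
gripper_force: 1.0
```

drive_tool(offset=[[-0.01, 0, 0], [-0.01, 0, 0], [-0.01, 0, 0], [-0.01, 0, 0], [-0.01, 0, 0], [-0.01, 0, 0], [-0.01, 0, 0], [-0.01, 0, 0], [-0.01, 0, 0], [-0.01, 0, 0]], turn=[[0, 0, 0], [0, 0, 0], [0, 0, 0], [0, 0, 0], [0, 0, 0], [0, 0, 0], [0, 0, 0], [0, 0, 0], [0, 0, 0], [0, 0, 0]], hand=[0, 0, 0, 0, 0, 0, 0, 0, 0, 0])

```text
time_s: 25.4
position: [0.5572, -0.0723, 0.1317]
tool_rot: [[0.05, 0.999, 0.0], [0.999, -0.05, -0.0], [-0.0, 0.0, -1.0]]
ft_force: [0.3, 1.7, 0.4]
grip_width: 0.0001
gripper_force: 1.0
```

drive_tool(offset=[[-0.01, 0, 0], [-0.01, 0, 0], [-0.01, 0, 0], [-0.01, 0, 0], [-0.01, 0, 0], [-0.01, 0, 0], [-0.01, 0, 0], [-0.01, 0, 0], [-0.01, 0, 0], [-0.01, 0, 0]], turn=[[0, 0, 0], [0, 0, 0], [0, 0, 0], [0, 0, 0], [0, 0, 0], [0, 0, 0], [0, 0, 0], [0, 0, 0], [0, 0, 0], [0, 0, 0]], hand=[0, 0, 0, 0, 0, 0, 0, 0, 0, 0])

```text
time_s: 26.65
position: [0.557, -0.0762, 0.1317]
tool_rot: [[0.05, 0.999, 0.0], [0.999, -0.05, -0.0], [-0.0, 0.0, -1.0]]
ft_force: [0.6, 2.5, -0.0]
grip_width: 0.0
gripper_force: 1.2
```

drive_tool(offset=[[-0.01, 0, 0], [-0.01, 0, 0], [-0.01, 0, 0], [-0.01, 0, 0], [-0.01, 0, 0], [-0.01, 0, 0], [-0.01, 0, 0], [-0.01, 0, 0], [-0.01, 0, 0], [-0.01, 0, 0]], turn=[[0, 0, 0], [0, 0, 0], [0, 0, 0], [0, 0, 0], [0, 0, 0], [0, 0, 0], [0, 0, 0], [0, 0, 0], [0, 0, 0], [0, 0, 0]], hand=[0, 0, 0, 0, 0, 0, 0, 0, 0, 0])

```text
time_s: 27.9
position: [0.5568, -0.0802, 0.1318]
tool_rot: [[0.05, 0.999, 0.0], [0.999, -0.05, -0.0], [-0.0, 0.0, -1.0]]
ft_force: [1.7, 2.1, 0.6]
grip_width: -0.0004
gripper_force: 1.3
```

drive_tool(offset=[[-0.01, 0, 0], [-0.01, 0, 0], [-0.01, 0, 0], [-0.01, 0, 0], [-0.01, 0, 0], [-0.01, 0, 0], [-0.01, 0, 0], [-0.01, 0, 0], [-0.01, 0, 0], [-0.01, 0, 0]], turn=[[0, 0, 0], [0, 0, 0], [0, 0, 0], [0, 0, 0], [0, 0, 0], [0, 0, 0], [0, 0, 0], [0, 0, 0], [0, 0, 0], [0, 0, 0]], hand=[0, 0, 0, 0, 0, 0, 0, 0, 0, 0])

```text
time_s: 29.15
position: [0.5567, -0.0821, 0.1319]
tool_rot: [[0.05, 0.999, 0.001], [0.999, -0.05, 0.004], [0.004, 0.0, -1.0]]
ft_force: [4.1, 12.7, 2.8]
grip_width: 0.0001
gripper_force: 7.1
```

Contact: the force jumped to 12.7 N near y ≈ −0.082. One small step will tell stick from yield.

drive_tool(offset=[[-0.01, 0, 0], [-0.01, 0, 0], [0, 0, 0], [0, 0, 0], [0, 0, 0], [0, 0, 0], [0, 0, 0], [0, 0, 0], [0, 0, 0], [0, 0, 0]], turn=[[0, 0, 0], [0, 0, 0], [0, 0, 0], [0, 0, 0], [0, 0, 0], [0, 0, 0], [0, 0, 0], [0, 0, 0], [0, 0, 0], [0, 0, 0]], hand=[0, 0, 0, 0, 0, 0, 0, 0, 0, 0])

```text
time_s: 30.4
position: [0.5567, -0.0829, 0.1318]
tool_rot: [[0.05, 0.999, 0.001], [0.999, -0.05, 0.004], [0.004, 0.0, -1.0]]
ft_force: [3.5, 13.6, 1.8]
grip_width: -0.0003
gripper_force: 6.9
```

The force holds while the bar follows, so it is yielding. First touch was around −0.0812, so the target is about −0.089.

drive_tool(offset=[[-0.02, 0, 0], [-0.02, 0, 0], [-0.02, 0, 0], [-0.02, 0, 0], [-0.02, 0, 0], [-0.02, 0, 0], [-0.02, 0, 0], [-0.015, 0, 0], [0, 0, 0], [0, 0, 0]], turn=[[0, 0, 0], [0, 0, 0], [0, 0, 0], [0, 0, 0], [0, 0, 0], [0, 0, 0], [0, 0, 0], [0, 0, 0], [0, 0, 0], [0, 0, 0]], hand=[0, 0, 0, 0, 0, 0, 0, 0, 0, 0])

```text
time_s: 31.65
position: [0.5563, -0.0891, 0.1318]
tool_rot: [[0.05, 0.999, 0.0], [0.999, -0.05, 0.004], [0.004, 0.0, -1.0]]
ft_force: [2.8, 13.3, 2.7]
grip_width: 0.0
gripper_force: 6.8
```

At −0.0891 the buffer is about 8 mm in. Now I'll back off, lift clear and check.

drive_tool(offset=[[0.1, 0, 0], [0.3, 0, 0], [0.5, 0, 0], [0.6, 0, 0], [0.6, 0, 0], [0.6, 0, 0], [0.6, 0, 0], [0, 0, -0.6], [0, 0, -0.8], [0, 0, -0.8]], turn=[[0, 0, 0], [0, 0, 0], [0, 0, 0], [0, 0, 0], [0, 0, 0], [0, 0, 0], [0, 0, 0], [0, 0, 0], [0, 0, 0], [0, 0, 0]], hand=[0, 0, 0, 0, 0, 0, 0, 0, 0, 0])

```text
time_s: 32.9
position: [0.5624, 0.0418, 0.2206]
tool_rot: [[0.05, 0.999, -0.001], [0.999, -0.05, -0.0], [-0.0, -0.001, -1.0]]
ft_force: [-0.9, -0.2, -0.8]
grip_width: -0.0002
gripper_force: 0.0
```

drive_tool(offset=[[0.7, 0, -0.3], [0.7, 0, 0], [0.7, 0, 0], [0.4, 0, 0], [0, 0, 0], [0, 0, 0], [0, 0, 0], [0, 0, 0], [0, 0, 0], [0, 0, 0]], turn=[[0, 0, 0], [0, 0, 0], [0, 0, 0], [0, 0, 0], [0, 0, 0], [0, 0, 0], [0, 0, 0], [0, 0, 0], [0, 0, 0], [0, 0, 0]], hand=[0, 0, 0, 0, 0, 0, 0, 0, 0, 0])

```text
time_s: 34.15
position: [0.5679, 0.1404, 0.2317]
tool_rot: [[0.051, 0.999, 0.0], [0.999, -0.051, 0.0], [0.0, 0.0, -1.0]]
ft_force: [-0.1, 0.9, -0.0]
grip_width: -0.0001
gripper_force: 0.0
```

```bash
python3 - <<'E'
from h import *
s=observe(); print(s['position'],s['ft_force'],s['time_s'])
a=snap('scene','s4.png'); b=snap('top','t4.png')
cv2.imwrite('pics/v4.png',np.hstack([cv2.resize(a[190:310,150:290],(467,400),interpolation=cv2.INTER_CUBIC),cv2.resize(b[155:245,375:480],(467,400),interpolation=cv2.INTER_CUBIC)[:,:333]]))
E
```

```text
[0.56790726 0.14039215 0.2317229 ] [-0.11131609  0.89075278 -0.04903938] 34.15
```

View pics/v4.png

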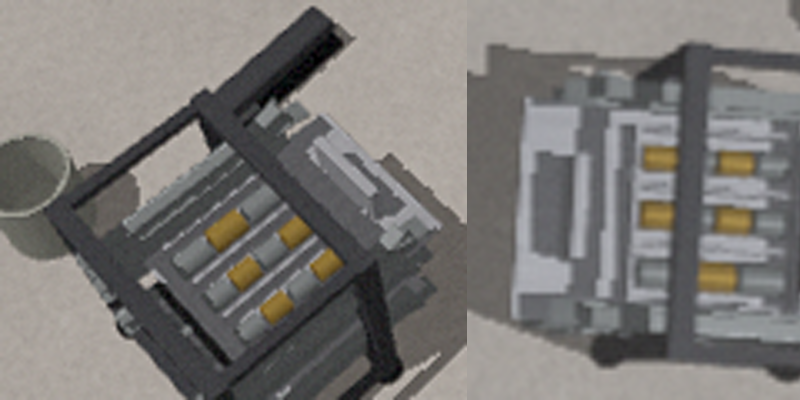

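The tray sits square in the middle rails with its rear edge against the black bar (left crop, around (190,320)). The robot is clear and nothing else has been disturbed, so I'll hand it in.

```bash
python3 -c "
from rig import env
print(env.close_job())"
```

```text
the job is handed in; nothing more can be done
None
```

The tray is level on the middle rails, pushed in until it met the buffer and then about 8 mm further (estimated from the arm's position), and let go; the job is handed in at about 34 s, and no verdict came back.

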